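# Take the dark vial from the sloped bin and stand it on the platform

### The job

Take the vial with the dark grey contents out of its compartment in the sloped blue bin and stand it upright in the middle of the round platform of the height-adjustable stand. The platform's height is not known, so lower the vial gently until it is felt to stand on the platform, and only then let go of it; do not drop it or ram it down. Leave the yellow vials in the bin and the amber bottle where they are.

Things in the scene. Friction and masses are not known exactly. Their poses are not given: they have to be found in the camera images.
- vial_dark: the vial to move: clear screw-cap vial with black cap and dark grey contents, a cylinder 22 mm in diameter and 56 mm tall (cap: the top 12 mm, 21 mm in diameter), 13 to 25 g. Origin: centre of its underside; its z axis runs along the vial to the cap. At the start it stands square on the sloped floor of one of the three compartments (any of them), against the low front lip, so that it leans 30 degrees to the bin's -x side; its top 34 mm stand proud of the compartment walls.
- vial_yellow_a: a vial of the same shape and size with yellow contents, in another compartment; origin and axes as for vial_dark
- vial_yellow_b: a vial of the same shape and size with yellow contents, in another compartment; origin and axes as for vial_dark
- bin: blue bin with three compartments side by side along its y axis, 73 mm apart, fixed to the bench. Origin: centre of its underside; x points to its rear, z up. Its floor slopes down 30 degrees towards -x, the side of the robot (turned by up to 0.25 rad). Base 116 x 232 mm; sloped tray 100 mm (along the slope) x 220 mm; the front lip and the walls between compartments stand 22 mm square above the sloped floor, the rear wall 34 mm; the highest edge is 110 mm above the bench.
- stand: height-adjustable stand, fixed to the bench: grey base 100 x 100 x 14 mm, column, black clamp knob, and a flat, level, round platform 90 mm in diameter centred over the base. Origin: centre of the base's underside, z up. The platform's top is clamped 85 to 127 mm above the bench; the height is not reported. It is sprung: it sinks about 1 mm per newton and stops hard after 8 mm.
- amber_bottle: brown bottle with white cap, 64 mm in diameter, 138 mm tall, standing behind the stand; bystander. Origin: centre of its underside. (Beyond it and the stand, to the right, a tall upright cardboard screen stands on the bench along x at about y = -0.4 m, from x = 0.45 m to the back: keep the arm clear of it.)
Things that resemble listed ones, but are neither listed nor needed, are in the scene too. What is shaped like the vial_yellow_b but green or pink is not meant.

How it is judged (in metres and radians):
On the way, in this order (a step that is already met when the one before it is completed fails the run):
1. the dark vial is held clear of the bin (contact force between the fingers and vial_dark above 0.3 N and contact force between vial_dark and bin below 0.01 N and height (world z) of vial_dark above 0.08 m), for 0.1 s.
2. the dark vial touches the platform while it is still held (contact force between the fingers and vial_dark above 0.3 N and contact force between vial_dark and stand above 0.1 N and horizontal distance between vial_dark and stand below 0.025 m), for 0.1 s.
At the end, for the whole second after the job is handed in: the dark vial stands upright (within 0.1 rad) and at rest on the platform, its centre within 20 mm of the platform's centre; the yellow vials are still in the bin (horizontal distance between vial_dark and stand below 0.02 m and height (world z) of vial_dark above 0.08 m and angle between vial_dark's own z axis and vertical below 0.1 rad and contact force between vial_dark and stand above 0.02 N and linear speed of vial_dark below 0.02 m/s and contact force between each of vial_yellow_a, vial_yellow_b and bin above 0.02 N); the robot touches nothing.
It fails at once if the vial is rammed onto the stand (more than 15 N) (contact force between vial_dark and stand above 15 N).
It fails at once if a yellow vial is taken or pushed away (more than 20 mm) (distance of any of vial_yellow_a, vial_yellow_b from where it was at the start of the episode above 0.02 m).
It fails at once if the amber bottle is pushed away (more than 20 mm) (distance of amber_bottle from where it was at the start of the episode above 0.02 m).
It also fails if it takes over 42 s, if anything falls off the work surface, if the arm or the gripper's body presses on something with over 40 N, if the wrist force passes 120 N, or if a joint passes its speed limit or range.

### The arm

A 6-joint arm with a two-finger parallel gripper is mounted at the origin on a cart in front of the work surface, level with it; the furniture and walls round the work are solid. World frame = base frame: x ahead of the robot, y to its left, z up, the work surface at z = 0. Lengths are in mm, angles in rad, forces in N, time in s.
With the tool pointing down it reaches from about 350 to 850 mm from the base axis. Payload 8.1 kg.
Tool frame: the origin (TCP) lies midway between the tips of the shut fingers; the grasp point (between the pads) lies 19 mm behind it (grip_point_offset is the z of the grasp point in the tool frame, in mm); z points along the fingers, y is the line along which they close (so a half turn about z gives the same grasp; the last joint's range is limited). The gripper opens to 93 mm and grips with 3 to 60 N. Pads are 15 mm wide; open, the fingers measure 128 mm over their backs; the gripper's body (75 mm by 188 mm) begins 65 mm behind the grasp point.
Start: joints at [-1.38, 0.13, 1.488, -0, 1.523, -0.085], TCP at [163.41, -577.323, 218.635] pointing down, gripper open.
Joint ranges: [-2.96, 2.96], [-0.89, 2.26], [0.02, 2.5], [-1.34, 4.48], [0, 2.73], [-2.66, 2.66]. Speed limits (rad/s): [2.39, 2.39, 2.79, 3.14, 3.14, 3.14].

### API

Orientations are given as a rotation vector (axis times angle).
In Python, from station import * gives the robot as it stands.
- The arm moves only by the shell command python3 -m jog 'ROWS' [OPENING] [FORCE]. ROWS is JSON, a list of rows, each a list of 4 numbers: the shift along the tool's x, y, z in mm, then the turn about the tool's z in degrees. A call has 1 to 12 rows; each row shifts and turns the commanded pose from where the row before left it, along the tool's axes as they then stand; what a row does not reach is not made up. A row lasts 1/10 s, in which the tool goes at most 50 mm and 8.59 degrees, less where a joint would pass 70% of its speed; a pose out of reach is approached as far as the arm can. A call with a gripper value outside its range is refused whole. OPENING is the closure in counts, from 0 (fully open) to 255 (shut), set as the call begins (- or left out, the last holds). The fingers move at their own pace and stop on an object; FORCE is the grip in N (left out, the last holds). Time passes only in rows, so rows that do not move let the fingers close. It gives the time, the measured TCP pose, the force, the opening and the grip force at its end, in the units of the state.
- get_obs(): the state, without advancing time (a new reading comes with each control period).
- camera(name): name is "scene" or "top"; returns the picture (384x512x3 uint8, blue, green, red); there is no depth.
- get_calibration(name): a dict with "camera_matrix" (3x3 intrinsics, pixels), "R" (3x3) and "t" (3): a world point X has camera coordinates R X + t. Camera axes: x right, y down, z forward; pixel columns grow to the right and rows downward; lengths in mm; the calibration is good to about 2 mm. A picture is of the moment at which its call begins. get_calibration takes no time and is no camera call.
- hand_in(): hands the job in; it is judged then, once.
The state is a dict: "time_s": time; "joint_positions": joint angles; "qvel": joint speeds; "effort": joint torques, N m; "ee_pos": TCP position; "ee_rot": TCP orientation; "force": force on the tool from outside, world axes, zero at the start; "wrist_torque": the same for the moment, N m; "opening": finger opening in mm; "grip_force": force on a finger pad.
Only numpy, scipy, OpenCV 4.12 (cv2) and the standard library are available. Lean on these libraries where they do the work, as an engineer would, in place of code of your own. Each camera call takes 0.05 s, during which the arm holds its last target. There are 200 camera calls.

## Working session

There is one attempt and no reset: what is moved stays moved. The work goes in short steps, Python scripts to look and compute and a shell command to move; the robot and the scene stay as the last step left them, time stands still between calls to the robot, and variables do not carry over. Pictures are saved under pics/ and viewed, at most 13 in all, crops included, and the job is handed in when it is done.

```bash
mkdir -p pics; python3 - <<'E'
from station import *
import cv2
for n in("scene","top"):
    cv2.imwrite(f"pics/{n}0.png",camera(n)); c=get_calibration(n); print(n,c)
print(get_obs())
E
```

```text
scene {'camera_matrix': array([[469.00724089,   0.        , 252.73195297],
       [  0.        , 469.00724089, 194.89078745],
       [  0.        ,   0.        ,   1.        ]]), 'R': array([[-0.64988762, -0.75973329, -0.02124624],
       [-0.52076652,  0.46548463, -0.71562999],
       [ 0.55357773, -0.45401475, -0.69815636]]), 't': array([314.58141033, 336.41234963, 681.78490779])}
top {'camera_matrix': array([[443.93327644,   0.        , 251.9887692 ],
       [  0.        , 443.93327644, 190.2845471 ],
       [  0.        ,   0.        ,   1.        ]]), 'R': array([[-0.01429456, -0.99959433, -0.02463423],
       [-0.98596538,  0.01818952, -0.16595603],
       [ 0.16633679,  0.02191623, -0.98582542]]), 't': array([ -10.70248633,  531.49311441, 1107.6524199 ])}
{'time_s': 0.1, 'joint_positions': array([-1.38040969e+00,  1.31070917e-01,  1.48917601e+00,  4.14411882e-06,
        1.52299274e+00, -8.53948161e-02]), 'qvel': array([-0.00253156, -0.0018416 , -0.00173029,  0.0005514 ,  0.00121059,
        0.00022423]), 'effort': array([ 1.27750485e-03, -5.61342001e+01, -4.93096304e+01,  7.70896976e-02,
        2.91710364e-02, -5.70134011e-05]), 'ee_pos': array([ 163.30799604, -576.81500937,  217.69804863]), 'ee_rot': array([-3.11014376e+00, -4.31598597e-01,  1.29189955e-04]), 'force': array([ 0.21689026, -0.50859108, -0.07967526]), 'wrist_torque': array([-0.04552054, -0.01093792, -0.01070342]), 'grip_force': 0.0, 'opening': 93.0626489369331}
```

View pics/scene0.png

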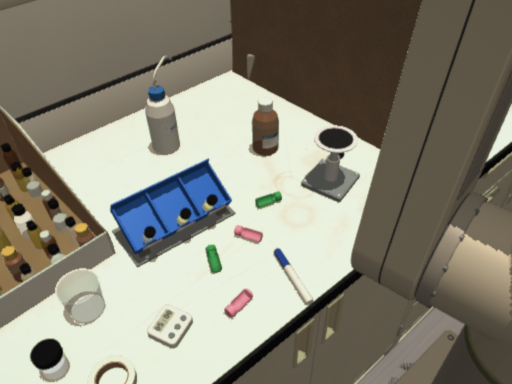

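View pics/top0.png

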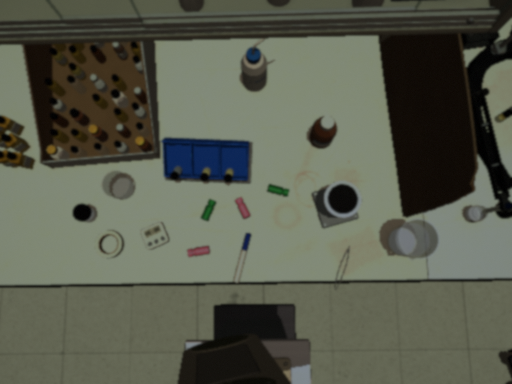

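The scene view shows the bin with caps at about (149,236), (184,217), (210,204), and the stand platform at (336,140). In the top view the caps are at (177,174), (205,176), (229,177), and the platform is at (341,198). Next, an enlarged crop to see the vials' contents.

```bash
python3 - <<'E'
import cv2,numpy as np
s=cv2.imread("pics/scene0.png");t=cv2.imread("pics/top0.png")
a=cv2.resize(s[160:260,105:240],(540,400),interpolation=cv2.INTER_CUBIC)
b=cv2.resize(t[130:190,155:260],(525,300),interpolation=cv2.INTER_CUBIC);b=np.clip(b*1.8,0,255).astype('uint8')
c=cv2.resize(s[120:200,295:365],(260,297),interpolation=cv2.INTER_CUBIC)
d=cv2.resize(t[175:230,310:365],(260,260),interpolation=cv2.INTER_CUBIC);d=np.clip(d*1.8,0,255).astype('uint8')
o=np.zeros((700,800,3),'uint8');o[:400,:540]=a;o[400:,:525]=b;o[:297,540:]=c;o[400:660,540:]=d
cv2.imwrite("pics/c1.png",cv2.resize(o,(686,600)))
E
```

```text
(no output)
```

View pics/c1.png

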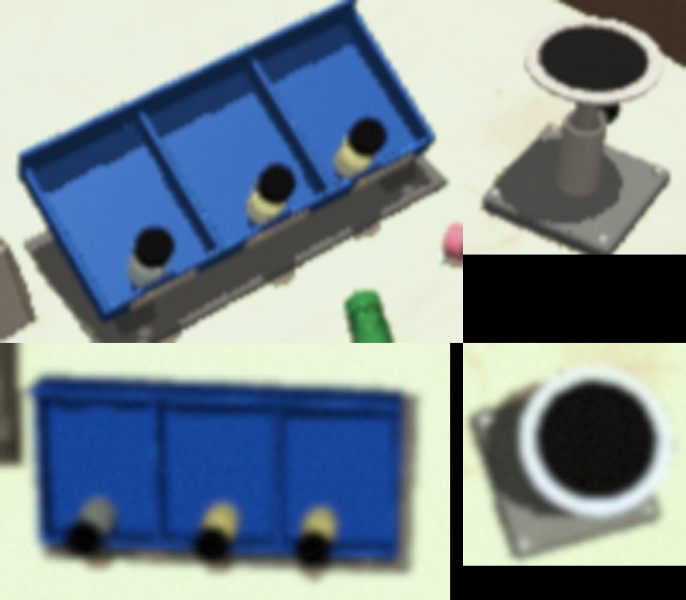

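The three bin vials are the candidates: in the scene view at (150,232), (184,214), (211,201), and in the top view at (175,173), (204,176), (228,177). The leftmost has grey contents, and the other two are yellow, so the leftmost is vial_dark. Next I triangulate the caps and the platform rim.

```bash
cat > h.py <<'E'
from station import *
import cv2,numpy as np
C={n:get_calibration(n) for n in("scene","top")}
def P(n):return C[n]["camera_matrix"]@np.c_[C[n]["R"],C[n]["t"]]
def tri(ps,pt):
    X=cv2.triangulatePoints(P("scene"),P("top"),np.float64(ps).reshape(2,1),np.float64(pt).reshape(2,1)).ravel();X=X[:3]/X[3]
    e=[ (lambda q:q[:2]/q[2])(P(n)@np.r_[X,1])-p for n,p in(("scene",ps),("top",pt))]
    return X,np.round(np.r_[e[0],e[1]],1)
def ray(n,p,z):
    M=P(n);A=np.c_[M[:,0],M[:,1],-np.r_[p,1.]];return np.linalg.solve(A,-(M[:,2]*z+M[:,3]))[:2]
def proj(n,X):
    q=P(n)@np.r_[X,1];return q[:2]/q[2]
def blob(im,thr,x,y,r=9):
    m=(im.max(2)<thr).astype('uint8');k,l,s,c=cv2.connectedComponentsWithStats(m)
    i=min((i for i in range(1,k) if s[i,4]>15),key=lambda i:np.hypot(*(c[i]-[x,y])));return c[i],s[i]
E
python3 - <<'E'
from h import *
s=cv2.imread("pics/scene0.png");t=cv2.imread("pics/top0.png")
X=[]
for a,b in(((150,232),(175,173)),((184,214),(204,176)),((211,201),(228,177))):
    p,si=blob(s,60,*a);q,sj=blob(t,40,*b)
    x,e=tri(p,q);X.append(x);print(p,si[2:],q,sj[2:],x.round(1),e)
d=X[0]-X[2];print("bin yaw",np.arctan2(-d[0],d[1]))
# platform black disc
p,si=blob(s,60,336,140);q,sj=blob(t,40,341,198);print(p,si,q,sj,tri(p,q))
E
```

```text
[149.41304348 231.93478261] [10 11 92] [174.79166667 175.73611111] [11  9 72] [567.2 176.2  76.7] [ 0.2  0.  -0.1 -0.1]
[185.14117647 213.41176471] [11 10 85] [204.13559322 176.93220339] [ 9  8 59] [562.1 100.7  77.3] [-0.1 -0.   0.1  0.1]
[211.6125 199.4875] [10 10 80] [227.68333333 177.86666667] [10  8 60] [558.3  40.7  77.8] [-0.2 -0.   0.1  0.1]
bin yaw -0.06545307276151618
[335.55532359 138.05010438] [320 129  32  19 479] [342.38166667 198.5       ] [329 185  28  28 600] (array([ 493.60664356, -238.06365832,  121.80470304]), array([-0.3, -0. ,  0.2,  0.2]))
```

```bash
python3 -m jog '[[0,0,0,6.5],[0,0,0,6.5],[0,0,0,6.5],[20,-43,0,0],[20,-43,0,0],[20,-43,0,0],[20,-43,0,0],[20,-43,0,0],[20,-43,0,0],[20,-43,0,0],[20,-43,0,0],[20,-43,0,0]]' 155 5; python3 -m jog '[[20,-43,0,0],[20,-43,0,0],[20,-43,0,0],[20,-43,0,0],[20,-43,0,0],[20,-43,0,0],[20,-43,0,0],[20,-43,0,0],[20,-43,0,0],[0,0,0,0],[0,0,0,0]]'
```

```text
time_s: 1.3
ee_pos: [368.3, -200.9, 218.4]
ee_rot: [-3.14, 0.102, -0.0]
force: [1.8, 0.1, 0.3]
opening: 36.2
grip_force: 0.0
time_s: 2.4
ee_pos: [572.1, 172.6, 217.2]
ee_rot: [3.139, -0.098, -0.004]
force: [0.6, -0.3, -0.5]
opening: 36.9
grip_force: 0.0
```

```bash
python3 -m jog '[[1,-1,25,0],[1,-1,25,0],[1,-1,25,0],[0,0,20,0],[0,0,20,0],[0,0,0,0],[0,0,0,0]]'; python3 - <<'E'
from h import *
s=camera("scene");t=camera("top")
a=cv2.resize(s[140:260,90:240],(600,480),interpolation=cv2.INTER_CUBIC)
cv2.imwrite("pics/c2.png",a);print(get_obs()["ee_pos"])
E
```

```text
time_s: 3.1
ee_pos: [575.5, 173.5, 104.2]
ee_rot: [3.14, -0.103, -0.0]
force: [-0.1, 0.0, 0.8]
opening: 36.3
grip_force: 0.0
[576.70013584 174.2225357  105.54835834]
```

View pics/c2.png

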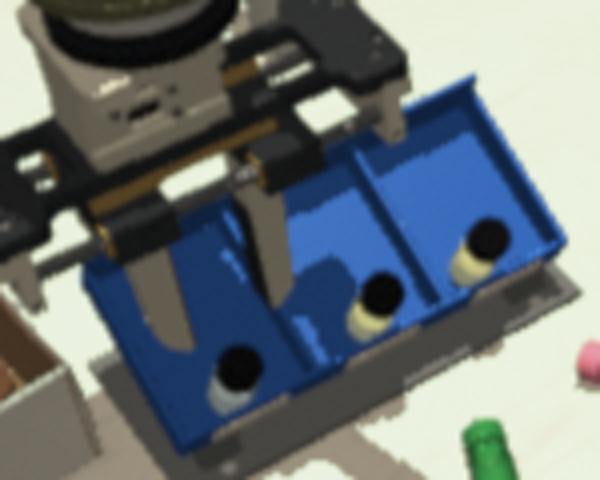

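The tips, at about crop (229,325) midway, straddle the dark vial's vertical plane, so I descend.

```bash
python3 -m jog '[[0,-0.5,10,0],[0,-0.5,10,0],[0,0,10,0],[0,0,8,0],[0,0,5,0],[0,0,3,0],[0,0,0,0]]'; python3 -m jog '[[0,0,0,0],[0,0,0,0],[0,0,0,0],[0,0,0,0],[0,0,0,0]]' 255 4
```

```text
time_s: 3.9
ee_pos: [575.5, 175.6, 57.0]
ee_rot: [3.14, -0.101, -0.001]
force: [-0.0, -0.8, -0.1]
opening: 36.4
grip_force: 0.0
time_s: 4.4
ee_pos: [576.2, 175.7, 58.1]
ee_rot: [-3.14, 0.101, -0.001]
force: [0.2, 0.0, 1.5]
opening: 21.6
grip_force: 4.0
```

```bash
python3 -m jog '[[0,0,-8,0],[0,0,-15,0],[0,0,-20,0],[0,0,-25,0],[0,0,-25,0],[0,0,-25,0],[0,0,-20,0],[0,0,0,0],[0,0,0,0]]'; python3 - <<'E'
from h import *
s=camera("scene");t=camera("top")
p=proj("scene",get_obs()["ee_pos"]).astype(int);print(p)
x,y=p
a=cv2.resize(s[max(0,y-60):y+60,max(0,x-75):x+75],(600,480),interpolation=cv2.INTER_CUBIC)
cv2.imwrite("pics/c3.png",a);print(get_obs()["ee_pos"])
E
```

```text
time_s: 5.3
ee_pos: [576.1, 175.7, 196.4]
ee_rot: [-3.14, 0.101, -0.002]
force: [-0.3, 0.8, -0.2]
opening: 22.0
grip_force: 4.0
[135 182]
[575.05543805 175.4769674  194.27066792]
```

View pics/c3.png

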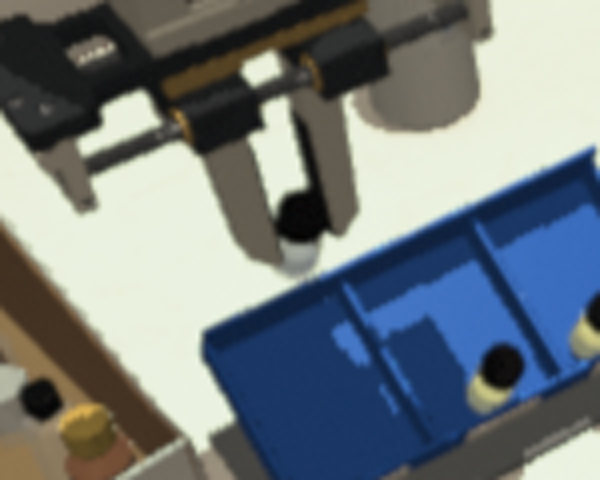

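```bash
python3 - <<'E'
from h import *
s=camera("scene");t=camera("top")
cv2.imwrite("pics/s3.png",s);cv2.imwrite("pics/t3.png",t)
p,a=blob(s,60,135,175.5);T=get_obs()["ee_pos"];print(p,a,T)
q=proj("top",T);print(q)
# bottom rim crop px -> full
b=np.array([297,268])/4+[60,122];print("observed dir cap->bottom",b-p)
for th in(-10,0,10,20,30,40):
    r=np.radians(th);ax=np.array([-np.sin(r)*.998,np.sin(r)*.065,np.cos(r)])
    c=T+[-6,1,20]
    print(th,(proj("scene",c-50*ax)-proj("scene",c)).round(1))
x,y=q.astype(int)
cv2.imwrite("pics/c4.png",np.clip(2*cv2.resize(t[y-30:y+30,x-40:x+40],(640,480),interpolation=cv2.INTER_CUBIC).astype(int),0,255))
E
```

```text
[136.57591623 173.03664921] [129 152  15  32 191] [574.8878245  175.45582447 193.92271591]
[164.99704202 162.18007154]
observed dir cap->bottom [-2.32591623 15.96335079]
-10 [ 8.  24.3]
0 [ 5.8 21.7]
10 [ 3.4 18.6]
20 [ 0.9 15. ]
30 [-1.6 11. ]
40 [-4.   6.7][ WARN:0@0.714] global loadsave.cpp:1063 imwrite_ Unsupported depth image for selected encoder is fallbacked to CV_8U.
```

View pics/c4.png

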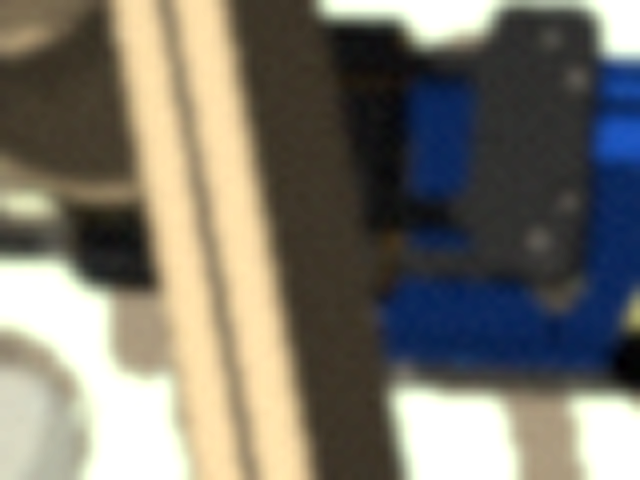

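The vial is held and still leans about 30° (the top view is blocked by the arm). Plan: nudge its base against the platform's near rim so it swings upright in the fingers, then set it down.

```bash
python3 -m jog '[[-7,20,0,0],[-15,40,0,0],[-15,42,0,0],[-15,42,0,0],[-15,42,0,0],[-15,42,0,0],[-15,42,0,0],[-15,42,0,0],[-15,42,0,0],[-13,42,0,0],[-8,20,0,0],[0,0,0,0]]'; python3 -m jog '[[0,0,10,0],[0,0,20,0],[0,0,20,0],[0,0,10,0],[0,0,0,0],[0,0,0,0]]'; python3 - <<'E'
from h import *
s=camera("scene");t=camera("top")
cv2.imwrite("pics/s5.png",s);cv2.imwrite("pics/t5.png",t)
o=np.zeros((560,720,3),'uint8');T=get_obs()["ee_pos"];print(T)
for i,(n,im) in enumerate((("scene",s),("top",t))):
    x,y=proj(n,T).astype(int);print(x,y);x=min(x,452)
    o[:,i*360:i*360+360]=cv2.resize(im[y-70:y+70,x-30:x+60],(360,560),interpolation=cv2.INTER_CUBIC)
cv2.imwrite("pics/c5.png",o)
E
```

```text
time_s: 6.7
ee_pos: [399.6, -232.0, 194.7]
ee_rot: [-3.139, 0.108, 0.003]
force: [0.0, 1.2, -0.2]
opening: 21.6
grip_force: 4.0
time_s: 7.3
ee_pos: [401.6, -229.3, 135.8]
ee_rot: [-3.14, 0.1, 0.0]
force: [-0.7, -0.5, 0.3]
opening: 22.1
grip_force: 4.0
[ 402.08215132 -230.05092673  136.68745885]
368 154
342 236
```

View pics/c5.png

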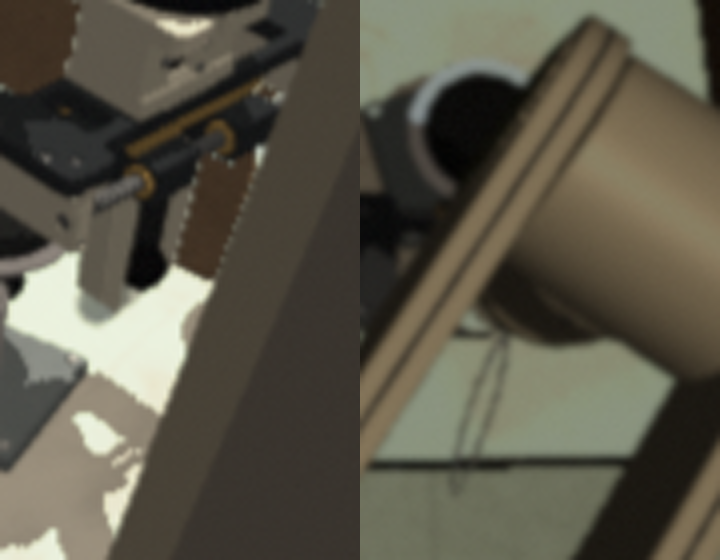

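The scene half shows the vial base protruding below the finger at about (95,305), still tilted, with the platform rim to its left. Next I push it gently into the rim.

```bash
python3 -m jog '[[6,0,1,0],[6,0,1,0],[4,0,0,0],[3,0,0,0],[0,0,0,0]]';  python3 -m jog '[[2,0,0,0],[2,0,0,0],[2,0,0,0],[0,0,0,0]]'; python3 -m jog '[[2,0,0,0],[2,0,0,0],[2,0,0,0],[0,0,0,0]]'
```

```text
time_s: 7.9
ee_pos: [420.7, -231.2, 133.6]
ee_rot: [-3.14, 0.101, 0.0]
force: [-0.4, 0.1, -0.5]
opening: 21.7
grip_force: 4.0
time_s: 8.3
ee_pos: [426.3, -231.5, 133.5]
ee_rot: [-3.14, 0.101, 0.0]
force: [-0.0, -0.8, -1.0]
opening: 21.8
grip_force: 4.0
time_s: 8.7
ee_pos: [432.5, -231.9, 133.6]
ee_rot: [-3.14, 0.101, -0.0]
force: [-0.6, 0.5, -1.7]
opening: 22.2
grip_force: 4.0
```

```bash
python3 -m jog '[[2,0,0,0],[2,0,0,0],[2,0,0,0],[0,0,0,0]]'; python3 - <<'E'
from h import *
s=camera("scene");T=get_obs()["ee_pos"];print(T,[get_obs()["force"] for _ in range(3)])
x,y=proj("scene",T).astype(int);print(x,y)
cv2.imwrite("pics/c6.png",cv2.resize(s[y-30:y+50,x-60:x+40],(750,600),interpolation=cv2.INTER_CUBIC))
E
```

```text
time_s: 9.1
ee_pos: [438.5, -232.4, 133.6]
ee_rot: [3.14, -0.101, 0.0]
force: [-0.2, -0.8, -1.3]
opening: 21.8
grip_force: 4.0
[ 438.4223616  -232.32385142  133.59536182] [array([-0.83592081,  0.50156134, -0.8380699 ]), array([-0.83592081,  0.50156134, -0.8380699 ]), array([-0.83592081,  0.50156134, -0.8380699 ])]
354 146
```

View pics/c6.png

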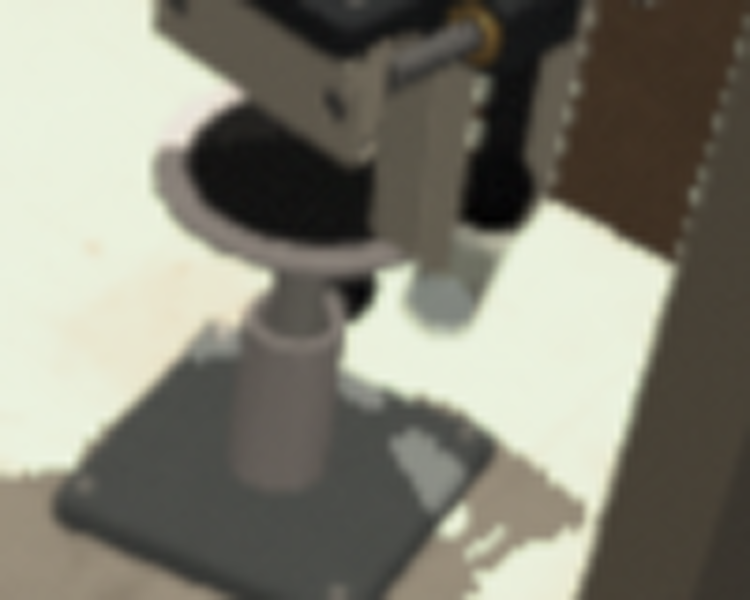

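```bash
python3 - <<'E'
from h import *
T=get_obs()["ee_pos"];o=np.array([354-60,146-30])
def c(n,X):return ((proj("scene",X)-o)*7.5).round()
for th in(0,10,20,30,40):
    r=np.radians(th);ax=np.array([-np.sin(r)*.998,np.sin(r)*.065,np.cos(r)])
    for cap in ([-8,1,20],):
        C0=T+np.array(cap);print(th,"cap",c(0,C0),"bottom",c(0,C0-50*ax))
print("rim near",[c(0,[494-45*np.cos(a),-238-45*np.sin(a),z]) for z in(122,114) for a in(-.4,0,.4)], "centre",c(0,[494,-238,122]))
E
```

```text
0 cap [485. 188.] bottom [460. 335.]
10 cap [485. 188.] bottom [437. 317.]
20 cap [485. 188.] bottom [416. 295.]
30 cap [485. 188.] bottom [397. 270.]
40 cap [485. 188.] bottom [380. 243.]
rim near [array([379., 260.]), array([432., 239.]), array([465., 206.]), array([376., 284.]), array([429., 262.]), array([461., 229.])] centre [308. 164.]
```

The cap is at (500,195) and the base at (440,305). That is about 17° of lean, down from 30°, so the push works; continue.

```bash
python3 -m jog '[[2,0,0,0],[2,0,0,0],[2,0,0,0],[1,0,0,0],[0,0,0,0]]'; python3 - <<'E'
from h import *
s=camera("scene");T=get_obs()["ee_pos"]
cv2.imwrite("pics/c7.png",cv2.resize(s[116:196,294:394],(750,600),interpolation=cv2.INTER_CUBIC))
o=np.array([294,116])
for th in(-10,0,10,20):
    r=np.radians(th);ax=np.array([-np.sin(r)*.998,np.sin(r)*.065,np.cos(r)]);C0=T+[-5,1,22]
    print(th,((proj("scene",C0-50*ax)-proj("scene",C0))*7.5).round())
E
```

```text
time_s: 9.65
ee_pos: [445.4, -232.9, 133.7]
ee_rot: [3.14, -0.101, 0.0]
force: [-1.6, -0.2, 0.4]
opening: 21.4
grip_force: 3.9
-10 [ -1. 161.]
0 [-24. 147.]
10 [-47. 129.]
20 [-68. 107.]
```

View pics/c7.png

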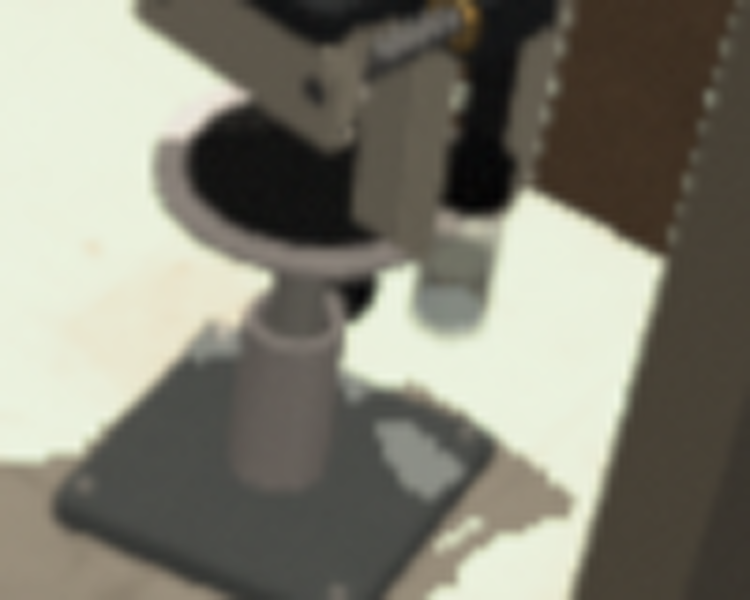

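Now about 5° of lean (cap (482,180), base (450,305)); pressing flat on the platform will square it. I back off, lift, and go over the centre.

```bash
python3 -m jog '[[1,0,0,0],[-3,0,0,0],[-4,0,-5,0],[0,0,-15,0],[0,0,-18,0],[10,0,0,0],[20,0,0,0],[20,1,0,0],[10,1,0,0],[0,0,0,0],[0,0,0,0]]'; python3 -m jog '[[0,0,5,0],[0,0,4,0],[0,0,2,0],[0,0,0,0]]' - 4
```

```text
time_s: 10.8
ee_pos: [498.7, -238.1, 171.2]
ee_rot: [-3.14, 0.101, 0.001]
force: [0.6, 0.6, -0.7]
opening: 21.6
grip_force: 4.0
time_s: 11.2
ee_pos: [498.4, -238.1, 160.0]
ee_rot: [-3.139, 0.102, 0.001]
force: [-0.0, -0.2, -0.0]
opening: 21.7
grip_force: 4.0
```

```bash
for i in 1; do python3 -m jog '[[0,0,1,0],[0,0,1,0],[0,0,1,0],[0,0,1,0],[0,0,0,0]]'; done; python3 -m jog '[[0,0,1,0],[0,0,1,0],[0,0,1,0],[0,0,0,0]]'; python3 -m jog '[[0,0,1,0],[0,0,1,0],[0,0,0,0]]'
```

```text
time_s: 11.7
ee_pos: [498.9, -238.2, 156.4]
ee_rot: [-3.14, 0.101, 0.0]
force: [0.2, 0.3, 0.1]
opening: 21.8
grip_force: 4.0
time_s: 12.1
ee_pos: [498.9, -238.2, 153.4]
ee_rot: [-3.14, 0.101, 0.001]
force: [1.0, 0.5, 0.3]
opening: 21.6
grip_force: 4.0
time_s: 12.4
ee_pos: [499.0, -238.3, 151.6]
ee_rot: [3.14, -0.101, 0.0]
force: [-1.3, 0.1, 0.8]
opening: 21.2
grip_force: 4.0
```

```bash
python3 - <<'E'
from h import *
s=camera("scene");t=camera("top");print(get_obs()["ee_pos"],get_obs()["force"])
cv2.imwrite("pics/c8.png",cv2.resize(s[86:166,284:384],(750,600),interpolation=cv2.INTER_CUBIC))
E
```

```text
[ 499.04136113 -238.29237415  151.70840784] [-0.48420371 -0.02055827  0.65386753]
```

View pics/c8.png

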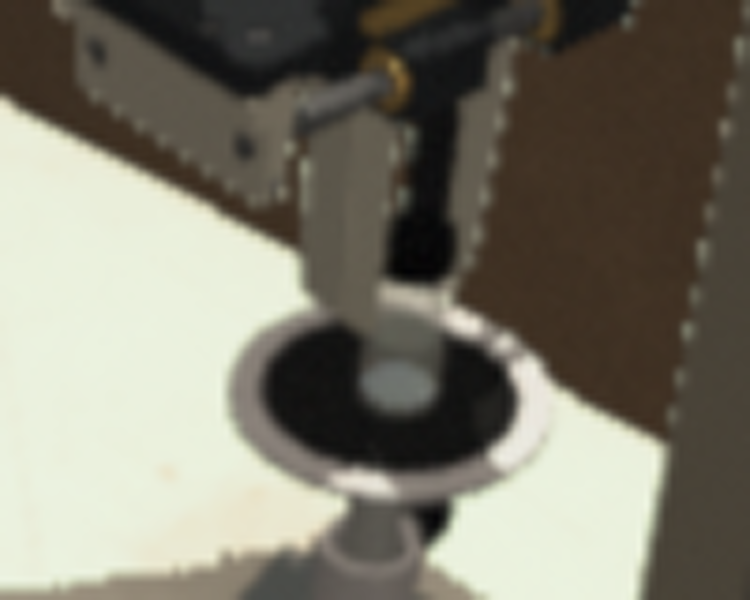

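The vial is nearly upright, with its base at (400,388) over the platform centre at about (390,395). I keep lowering until the contact is unmistakable.

```bash
python3 -m jog '[[0,0,1,0],[0,0,1,0],[0,0,0,0],[0,0,0,0]]' ; python3 -m jog '[[0,0,1,0],[0,0,1,0],[0,0,0,0],[0,0,0,0]]'
```

```text
time_s: 12.9
ee_pos: [499.1, -238.3, 149.9]
ee_rot: [3.14, -0.101, 0.001]
force: [1.5, 0.2, 2.1]
opening: 21.5
grip_force: 4.0
time_s: 13.3
ee_pos: [499.1, -238.3, 147.8]
ee_rot: [3.14, -0.101, 0.001]
force: [1.1, 0.1, 4.0]
opening: 21.4
grip_force: 4.0
```

Contact is clear and rises at 1 N/mm. One more millimetre squares the vial, then I ease off to a light touch and check before opening.

```bash
python3 -m jog '[[0,0,1,0],[0,0,0,0],[0,0,-1,0],[0,0,-1,0],[0,0,-1,0],[0,0,-0.5,0],[0,0,0,0],[0,0,0,0]]' ; python3 - <<'E'
from h import *
s=camera("scene");f=[]
for i in range(6): camera("top");f.append(get_obs()["force"])
print(np.mean(f,0),get_obs()["ee_pos"])
cv2.imwrite("pics/c9.png",cv2.resize(s[86:166,284:384],(750,600),interpolation=cv2.INTER_CUBIC))
E
```

```text
time_s: 14.1
ee_pos: [498.9, -238.3, 150.0]
ee_rot: [-3.14, 0.101, 0.0]
force: [-0.2, -1.0, 1.0]
opening: 21.4
grip_force: 4.0
[ 0.59689712 -0.67381285  1.6671183 ] [ 498.93130675 -238.25396143  150.08789433]
```

View pics/c9.png

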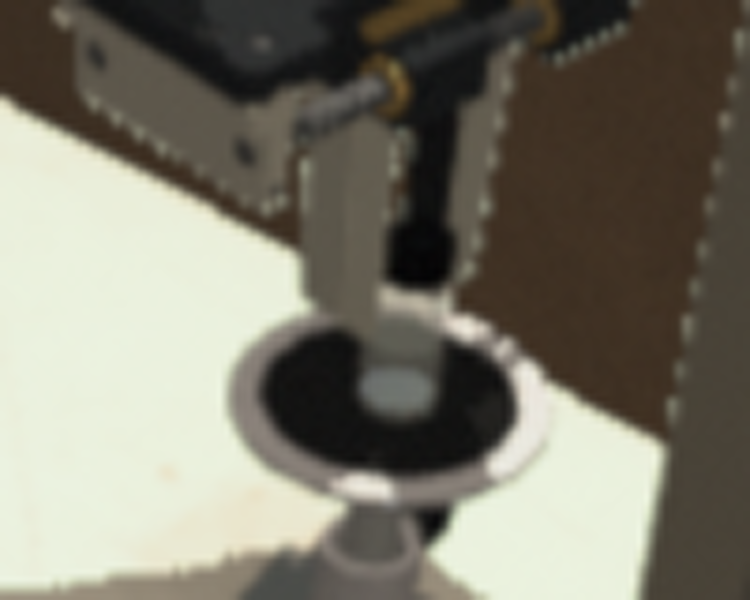

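Upright (cap (420,240), base (398,390)) and held at about 1.7 N contact. I release and withdraw straight up.

```bash
python3 -m jog '[[0,0,0,0],[0,0,0,0],[0,0,0,0],[0,0,0,0],[0,0,0,0],[0,0,0,0]]' 120; python3 -m jog '[[0,0,-4,0],[0,0,-10,0],[0,0,-20,0],[0,0,-25,0],[0,0,-30,0],[-20,0,-10,0],[-40,0,0,0],[-40,0,0,0],[-20,0,0,0],[0,0,0,0],[0,0,0,0],[0,0,0,0]]';  python3 - <<'E'
from h import *
s=camera("scene");t=camera("top")
o=np.zeros((560,750,3),'uint8');o[:480,:450]=cv2.resize(s[86:166,284:359],(450,480),interpolation=cv2.INTER_CUBIC)
o[:300,450:]=np.clip(1.7*cv2.resize(t[173:223,316:366],(300,300)).astype(float),0,255)
cv2.imwrite("pics/c10.png",o)
E
```

```text
time_s: 15.05
ee_pos: [499.0, -238.2, 150.1]
ee_rot: [-3.14, 0.101, 0.0]
force: [-0.1, 0.1, 0.1]
opening: 49.0
grip_force: 0.0
time_s: 16.25
ee_pos: [380.1, -230.7, 249.6]
ee_rot: [3.14, -0.101, 0.001]
force: [0.6, -0.7, -0.8]
opening: 49.2
grip_force: 0.0
```

View pics/c10.png

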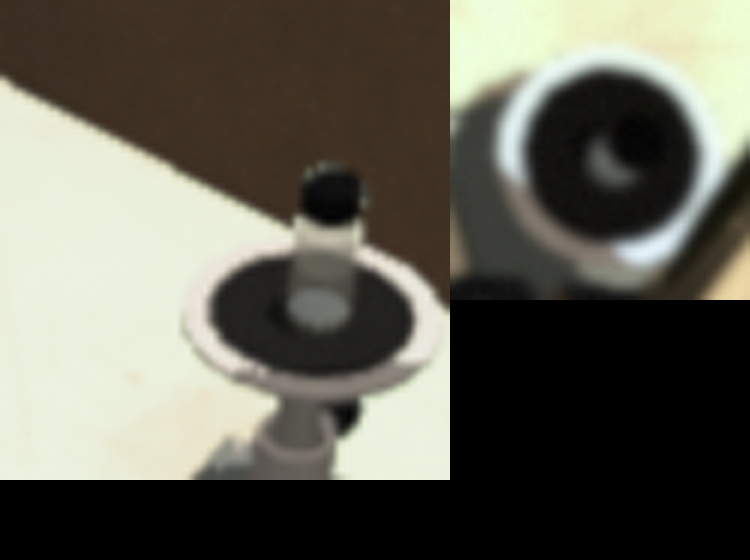

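The vial stands upright close to the platform centre: in the scene half its base is at (318,308) and the disc centre at (312,318). The gripper is clear, so I hand in.

```bash
python3 -c "
from station import *
print(hand_in())"
```

```text
the job is handed in; nothing more can be done
None
```

The dark vial stands upright near the middle of the platform, let go only after about 1.7 N of contact was felt; the gripper is clear and the job is handed in (no verdict was returned).

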